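# Close a desk pen box with its sprung sliding cover

### The arm

A 7-joint arm with a two-finger parallel gripper is mounted at the origin on a cart in front of the work surface, level with it; the furniture and walls round the work are solid. World frame = base frame: x ahead of the robot, y to its left, z up, the work surface at z = 0. Lengths are in m, angles in rad, forces in N, time in s.
With the tool pointing down it reaches from about 0.35 to 0.9 m from the base axis. Payload 8.1 kg.
Tool frame: the origin (TCP) lies where the fingers leave the gripper's body, on its centre line; the fingertips stand 66 mm ahead of it and the grasp point (between the pads) lies 47 mm ahead of it; z points along the fingers, y is the line along which they close (so a half turn about z gives the same grasp; the last joint's range is limited). The gripper opens to 92 mm and grips with 3 to 60 N. Pads are 19 mm wide; open, the fingers measure 130 mm over their backs; the gripper's body (75 mm by 190 mm) begins 47 mm behind the grasp point.
Start: joints at [-1.412, 0.434, 0.025, 1.573, -0.012, 1.134, -0.075], TCP at [0.162, 0.604, 0.292] pointing down, gripper open.
Joint ranges: [-2.62, 2.62], [-0.44, 2.09], [-1.27, 1.32], [0.08, 2.57], [-1.32, 4.46], [0.12, 2], [-2.74, 2.74]. Speed limits (rad/s): [2.22, 2.22, 3.01, 3.01, 3.14, 3.14, 3.14].

### API

Orientations are given as a rotation vector (axis times angle).
In Python, from cell import arm gives the robot as it stands.
- The arm moves only by the tool send_rows, never from a script. Its argument "motion" is text: rows parted by semicolons, each of 7 numbers parted by spaces: the closure, from 0 (fully open) to 1 (shut), then the shift along the world's x, y, z in m, then the turn, a rotation vector about the world's x, y, z in degrees. A call has 1 to 5 rows; each row shifts and turns the commanded pose from where the row before left it; what a row does not reach is not made up. A row lasts 1/8 s, in which the tool goes at most 62.5 mm and 10.7 degrees, less where a joint would pass 70% of its speed; a pose out of reach is approached as far as the arm can. A call is refused whole if a number of a shift passes 0.0625 or a number of a turn 10.7, either way. A call with a gripper value outside its range is refused whole. The fingers move at their own pace and stop on an object; "force" is the grip in N (left out, the last holds). Time passes only in rows, so rows that do not move let the fingers close. It gives the time, the measured TCP pose, the force, the opening and the grip force at its end, in the units of the state.
- arm.observe(): the state, without advancing time (a new reading comes with each control period).
- arm.get_image(name): name is "scene" or "top" or "wrist"; returns (picture, depth): 420x560x3 uint8, blue, green, red; 420x560 float32, m along the optical axis (not along the pixel's ray), 0 where there is no reading.
- arm.camera_model(name): a dict with "fx", "fy", "cx", "cy" (pixels), "D" ([k1, k2, p1, p2, k3] as OpenCV has them; the pictures are not rectified), "view" (4x4, takes a point from world to camera coordinates). Camera axes: x right, y down, z forward; pixel columns grow to the right and rows downward; lengths in m; the calibration is good to about 2 mm. A picture is of the moment at which its call begins: read the wrist's pose just before it. camera_model takes no time and is no camera call; for the wrist camera it gives the pose at the moment of the call.
- arm.sign_off(): hands the job in; it is judged then, once.
The state is a dict: "clock": time; "joints": joint angles; "dq": joint speeds; "joint_efforts": joint torques, N m; "position": TCP position; "ee_rot": TCP orientation; "force": force on the tool from outside, world axes, zero at the start; "ft_torque": the same for the moment, N m; "width": opening from 0.0 (shut) to 1.0 (fully open); "gripper_force": force on a finger pad.
Only numpy, scipy, OpenCV 4.12 (cv2) and the standard library are available. Lean on these libraries where they do the work, as an engineer would, in place of code of your own. Each camera call takes 0.05 s, during which the arm holds its last target. There are 200 camera calls.

### The job

Close the open wooden pen box with the wooden cover lying in front of it: nose down, pass the cover over the low front rib and slide it along under the two lips, push it against the spring bar at the far end, and lower its near edge behind the rib so that it lies flat and locked when you let go. Do not shove the stapler, mug, petri dish or lens case about.

Things in the scene. Friction and masses are not known exactly. Their poses are not given: they have to be found in the camera images.
- pen_box: Open brown wooden box, 185 x 120 mm, fixed to the desk; the few things inside stay there. Origin on the desk at mid-width; x points from the front rib to the far end (about away from the robot), from -90 to +95 mm; y left. Low side rims, top z 45 mm, inner faces at y = +-50 mm, run from x = -90 to +20; from there to the far end the sides are higher and carry the lips.
- seat (a point): Where the cover's origin (centre of its underside) finally lies: middle of the two side ledges it rests on, 38 mm above the desk, 7 mm below the rib's top, at x = -2 mm of the box. The ledges are 42 to 50 mm either side of the middle, all along the box; open compartment between them. Axes as the box.
- rib (a point): Middle of the top of the front rib, 45 mm above the desk. The rib spans the whole width and is 8 mm thick (box x = -90 to -82 mm). It bars a level entry: a level cover above it meets the ends of the lips, so the cover must come in nose down by 2.5 to 4 degrees, its underside passing over the rib. Closed, its near edge lies behind the rib.
- lip_left (a point): Lower edge of the near end of the left lip, at box x = 20, y = 46, z = 48.5 mm: the cover's nose must pass below it. The lip runs from x = 20 to 95 mm, overhangs inward to 42 mm from the middle, is 5 mm thick (top z 53.5 mm).
- lip_right (a point): The same on the right lip (box y = -46 mm).
- spring_bar (a joint): Steel bar, 70 mm wide, 8 mm high, at the far end of the box, its face at box x = 75 mm when free (0 m); the cover's nose pushes it in along +x up to 0.006 m, where the nose also meets the solid far wall at x = 81 mm. It pushes back with 5 N at first, 12 N fully in, so a cover let go too soon slides back onto the rib. About 0.003 with the cover closed.
- cover: Loose flat cover of the same wood, 160 mm long (x) by 96 mm wide (2 mm play on each side in the box) by 6 mm thick, about 0.15 kg, lying on the desk in front of the box and crosswise to it. Origin: centre of its underside; z up. On its top, centred, a grip ridge along x: 60 mm long, 14 mm wide, 6 to 27 mm above the underside. Both ends are alike; either may go first.
- stapler: Bystander: black desk stapler, 135 x 32 x 40 mm, to the right of the work. Origin: centre of its underside.
- mug: Bystander: white mug, 79 x 114 x 89 mm, farther right. Origin: centre of its underside.
- petri_dish: Bystander: round clear dish, 60 mm across, 14 mm high, right of the microscope's foot. Origin: centre of its underside.
- lens_case: Bystander: black rounded case, 52 x 52 x 30 mm, beyond the box to its left. Origin: centre of its underside.

How it is judged:
By the outcome, as a careful person would: the job done as asked, in the order asked, and still so for the second after the job is handed in, with the robot touching nothing.
It also fails if it takes over 43 s, if anything falls off the work surface, if the arm or the gripper's body presses on something with over 40 N, if the wrist force passes 120 N, or if a joint passes its speed limit or range.

## Working session

There is one attempt and no reset: what is moved stays moved. The work goes in short steps, Python scripts to look and compute and a tool call to move; the robot and the scene stay as the last step left them, time stands still between calls to the robot, and variables do not carry over. Pictures are saved under pics/ and viewed, at most 10 in all, crops included, and the job is handed in when it is done.

Besides the shell and the picture viewer there is one more tool, called after ">>>" as name(argument=value, ...) on one line, values as JSON. send_rows: Moves the arm, as the interface text tells. Its arguments: {"type":"object","properties":{"motion":{"type":"string"},"force":{"type":"number"}},"required":["motion"]}

```bash
ls; mkdir -p pics; python3 - <<'E'
from cell import arm
import cv2,numpy as np
print(arm.observe())
for n in("scene","top","wrist"):
    m=arm.camera_model(n);print(n,{k:np.round(v,4).tolist() for k,v in m.items()})
    im,d=arm.get_image(n);cv2.imwrite(f"pics/{n}0.png",im);np.save(f"pics/{n}0.npy",d)
E
```

```text
pics
{'clock': 0.0, 'joints': array([-1.41161552,  0.43518594,  0.02496736,  1.57407723, -0.01160287,
        1.13401109, -0.07511326]), 'dq': array([-0.00129749,  0.00098185,  0.00086588,  0.00043713, -0.00010325,
        0.00036619, -0.00075382]), 'joint_efforts': array([-2.70514602e-04, -6.67854381e+01,  9.85001698e-01, -3.14455068e+01,
       -6.05170336e-02,  4.29061381e-02,  1.55877533e-04]), 'position': array([0.1616881 , 0.60330406, 0.29147553]), 'ee_rot': array([-4.10145345e-01, -3.11463627e+00,  2.41136079e-03]), 'force': array([-0.1755819 ,  0.68024603,  0.46401158]), 'ft_torque': array([ 0.01755524,  0.02196449, -0.04086698]), 'gripper_force': 0.0, 'width': 1.0013463922831707}
scene {'fx': 436.2893, 'fy': 436.2893, 'cx': 284.4408, 'cy': 207.1811, 'D': [-0.0429, 0.0, 0.0, 0.0, 0.0], 'view': [[0.8644, -0.5028, -0.0002, -0.451], [-0.2607, -0.4479, -0.8553, 0.2694], [0.4299, 0.7394, -0.5182, 1.0272], [0.0, 0.0, 0.0, 1.0]]}
top {'fx': 427.0564, 'fy': 427.0564, 'cx': 275.8563, 'cy': 209.9461, 'D': [-0.0028, 0.0, 0.0, 0.0, 0.0], 'view': [[0.0031, -1.0, 0.0003, 0.1173], [-0.9826, -0.0031, -0.1856, 0.5609], [0.1856, 0.0003, -0.9826, 1.1858], [0.0, 0.0, 0.0, 1.0]]}
wrist {'fx': 324.395, 'fy': 324.395, 'cx': 279.1153, 'cy': 210.6915, 'D': [-0.0697, 0.0, 0.0, 0.0, 0.0], 'view': [[0.2601, 0.9656, -0.0018, -0.6243], [0.9361, -0.2517, 0.2455, -0.0306], [0.2366, -0.0655, -0.9694, 0.388], [0.0, 0.0, 0.0, 1.0]]}
```

View pics/top0.png

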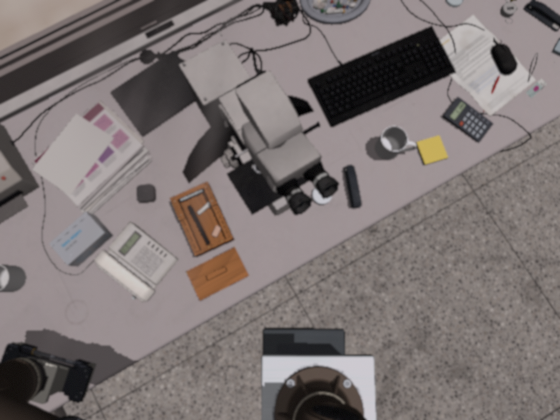

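View pics/scene0.png

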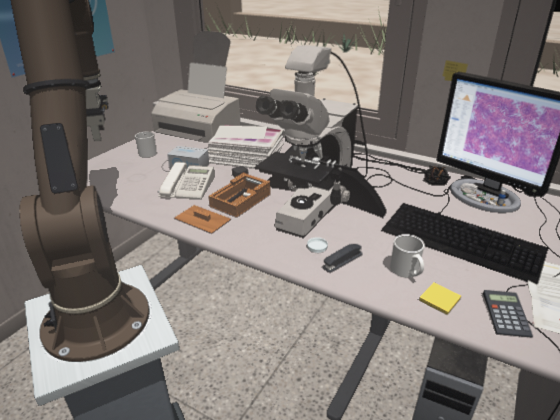

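The top view shows the cover around (218,274) and the box around (202,218), with its rib at about (210,250), the phone at (140,260) and the microscope to the right. The scene view confirms this: cover at (203,217), box at (240,193). Next I'll get coarse positions and then move the wrist camera over them.

```bash
cat > h.py <<'E'
import numpy as np,cv2
from scipy.spatial.transform import Rotation as R
def Kd(m): return np.array([[m["fx"],0,m["cx"]],[0,m["fy"],m["cy"]],[0,0,1.]]),np.array(m["D"],float)
def rays(m,uv):
    K,D=Kd(m);V=np.array(m["view"])
    n=cv2.undistortPoints(np.array(uv,float).reshape(-1,1,2),K,D).reshape(-1,2)
    d=np.c_[n,np.ones(len(n))]@V[:3,:3]
    return -V[:3,:3].T@V[:3,3],d
def plane(m,uv,z):
    c,d=rays(m,uv); return c+d*((z-c[2])/d[:,2])[:,None]
def proj(m,P):
    K,D=Kd(m);V=np.array(m["view"])
    return cv2.projectPoints(np.array(P,float).reshape(-1,3),cv2.Rodrigues(V[:3,:3])[0],V[:3,3],K,D)[0].reshape(-1,2)
def tri(obs): # [(m,uv),...] one point
    A=np.zeros((3,3));b=np.zeros(3);L=[]
    for m,uv in obs:
        c,d=rays(m,[uv]);d=d[0]/np.linalg.norm(d[0]);Q=np.eye(3)-np.outer(d,d);A+=Q;b+=Q@c;L.append((Q,c))
    p=np.linalg.solve(A,b);return p,max(np.linalg.norm(Q@(p-c)) for Q,c in L)
def mask(im):
    h=cv2.cvtColor(im,cv2.COLOR_BGR2HSV)
    return cv2.morphologyEx(cv2.inRange(h,(4,95,50),(22,255,255)),cv2.MORPH_OPEN,np.ones((3,3),np.uint8))
E
python3 - <<'E'
from h import *
from cell import arm
im=cv2.imread("pics/top0.png");m=arm.camera_model("top")
M=mask(im)
for c in cv2.findContours(M,0,2)[0]:
    if cv2.contourArea(c)>300:
        r=cv2.minAreaRect(c);print(cv2.contourArea(c),r)
        for z in(.006,.045):print(z,plane(m,cv2.boxPoints(r),z).round(3).tolist(),plane(m,[r[0]],z).round(3))
o=arm.observe();w=arm.camera_model("wrist");V=w["view"];T=np.eye(4);T[:3,:3]=R.from_rotvec(o["ee_rot"]).as_matrix();T[:3,3]=o["position"]
print((np.linalg.inv(T)@np.linalg.inv(V)).round(4)); print(T.round(3))
E
```

```text
1623.0 ((216.70001220703125, 273.4000244140625), (31.75216293334961, 54.56005859375), 63.43495178222656)
0.006 [[0.385, 0.384, 0.006], [0.457, 0.243, 0.006], [0.374, 0.199, 0.006], [0.304, 0.34, 0.006]] [[0.38  0.292 0.006]]
0.045 [[0.383, 0.376, 0.045], [0.453, 0.239, 0.045], [0.373, 0.197, 0.045], [0.305, 0.333, 0.045]] [[0.378 0.286 0.045]]
2519.0 ((201.04052734375, 218.75674438476562), (63.24175262451172, 41.7660026550293), 65.77225494384766)
0.006 [[0.604, 0.442, 0.006], [0.657, 0.329, 0.006], [0.481, 0.246, 0.006], [0.43, 0.357, 0.006]] [[0.542 0.343 0.006]]
0.045 [[0.595, 0.432, 0.045], [0.647, 0.322, 0.045], [0.476, 0.242, 0.045], [0.427, 0.35, 0.045]] [[0.535 0.336 0.045]]
[[-1.300e-03 -9.694e-01 -2.454e-01  6.480e-02]
 [ 1.000e+00 -1.100e-03 -8.000e-04  3.000e-04]
 [ 5.000e-04 -2.454e-01  9.694e-01 -9.100e-02]
 [ 0.000e+00  0.000e+00  0.000e+00  1.000e+00]]
[[-0.966  0.259 -0.     0.162]
 [ 0.259  0.966 -0.001  0.603]
 [-0.    -0.001 -1.     0.292]
 [ 0.     0.     0.     1.   ]]
```

>>> send_rows(motion="0 0.032 -0.038 0 0 0 -6;0 0.032 -0.038 0 0 0 -6;0 0.032 -0.038 0 0 0 -6;0 0.032 -0.038 0 0 0 -6")

```text
clock: 0.65
position: [0.2906, 0.4503, 0.2921]
ee_rot: [1.054, 2.96, -0.0]
force: [0.6, 1.3, -0.0]
width: 0.999
gripper_force: 0.0
```

>>> send_rows(motion="0.5 0.032 -0.038 0 0 0 -6;0.5 0.032 -0.038 0 0 0 -6;0.5 0.032 -0.038 0 0 0 -6;0.5 0.032 -0.038 0 0 0 -6;0.5 0 0 0 0 0 0")

```text
clock: 1.27
position: [0.4203, 0.296, 0.2924]
ee_rot: [1.652, 2.671, -0.001]
force: [-0.5, 1.1, -0.4]
width: 0.52
gripper_force: 0.0
```

```bash
cat > snap.py <<'E'
import sys,pickle
from h import *
from cell import arm
n=sys.argv[1];m=arm.camera_model("wrist");o=arm.observe();im,d=arm.get_image("wrist")
cv2.imwrite(f"pics/{n}.png",im);pickle.dump((m,o,d),open(f"pics/{n}.pkl","wb"))
print(o["clock"],o["position"],o["ee_rot"],o["joints"].round(2),np.abs(o["dq"]).max())
E
python3 snap.py w1
```

```text
1.275 [0.42028836 0.29596807 0.29235679] [ 1.65156509e+00  2.67052786e+00 -6.78485036e-04] [-0.98  0.25  0.33  1.86 -0.09  1.04 -0.15] 0.07473189465396012
```

View pics/w1.png

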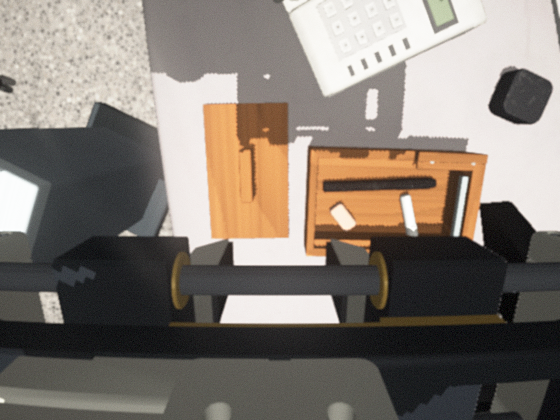

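The wrist view shows the cover at about (206–288, 103–237) with its ridge at (247,175). The box is at (307–487, 148–255+), with the spring bar at (462,205), and its right side is hidden by the gripper. I'll shift to the right of the work for two clear views.

>>> send_rows(motion="0.5 0.018 -0.035 0 0 0 0;0.5 0.018 -0.035 0 0 0 0;0.5 0 0 0 0 0 0;0.5 0 0 0 0 0 0")

```text
clock: 1.82
position: [0.453, 0.2311, 0.2921]
ee_rot: [-1.638, -2.68, -0.0]
force: [0.5, 0.6, 0.3]
width: 0.499
gripper_force: 0.0
```

```bash
python3 snap.py w2
```

```text
1.825 [0.45298282 0.23113652 0.29209513] [-1.63844591e+00 -2.67952692e+00 -2.46272680e-04] [-0.87  0.25  0.36  1.88 -0.1   1.04  0.01] 0.011924841777887933
```

>>> send_rows(motion="0.5 0.05 0.015 0 0 0 0;0.5 0.05 0.015 0 0 0 0;0.5 0 0 0 0 0 0;0.5 0 0 0 0 0 0")

```text
clock: 2.38
position: [0.5528, 0.2609, 0.2916]
ee_rot: [-1.639, -2.679, 0.002]
force: [-0.7, 0.4, 0.7]
width: 0.504
gripper_force: 0.0
```

```bash
python3 snap.py w3; python3 -c "
import cv2,numpy as np
a=cv2.imread('pics/w2.png')[:300];b=cv2.imread('pics/w3.png')[:300]
cv2.imwrite('pics/w23.png',np.vstack([a,b]))"
```

```text
2.375 [0.55280092 0.26085676 0.29155078] [-1.63856336e+00 -2.67920589e+00  1.72687415e-03] [-0.79  0.42  0.38  1.63 -0.17  1.12  0.1 ] 0.026399020512894326
```

View pics/w23.png

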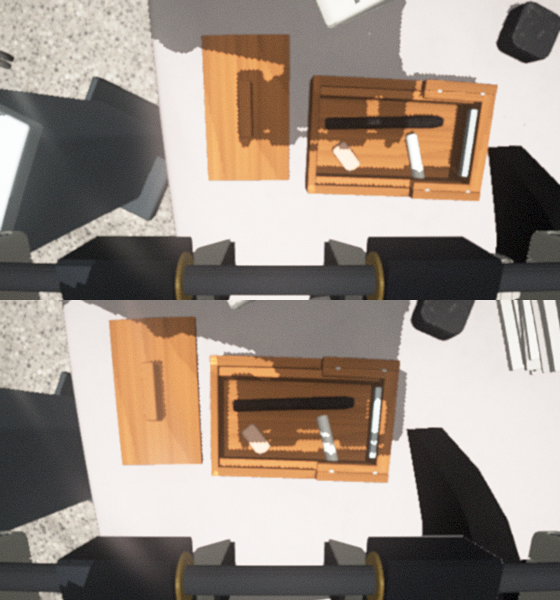

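Both views show the cover whole: (203–290, 35–181) in w2 and (110–201, 18–165) in w3. The box is whole too, with rib corners at about (312,75)/(308,193) in w2 and (212,57)/(212,176) in w3. Next I'll fit the cover's quad and enlarge the box to read its corners.

```bash
python3 - <<'E'
from h import *
import pickle
def L(n):
    m,o,d=pickle.load(open(f"pics/{n}.pkl","rb"));return m,o,d,cv2.imread(f"pics/{n}.png")
q={}
for n in("w2","w3"):
    m,o,d,im=L(n);M=mask(im);M[235:]=0
    M=cv2.morphologyEx(M,cv2.MORPH_CLOSE,np.ones((5,5),np.uint8))
    cs=sorted([c for c in cv2.findContours(M,0,2)[0] if cv2.contourArea(c)>3000],key=lambda c:c[:,0,0].min())
    for c in cs:
        a=cv2.approxPolyDP(cv2.convexHull(c),6,True).reshape(-1,2);print(n,cv2.contourArea(c),a.tolist())
    a=cv2.approxPolyDP(cv2.convexHull(cs[0]),6,True).reshape(-1,2)
    ctr=a.mean(0);q[n]=a[np.argsort(np.arctan2(*(a-ctr).T[::-1]))]
    P=plane(m,q[n],.006);print(P.round(4).tolist(),P.mean(0).round(4),[np.linalg.norm(P[i]-P[i-1]).round(4) for i in range(len(P))])
m2,m3=L("w2")[0],L("w3")[0]
for a,b in zip(q["w2"],q["w3"]):print(tri([(m2,a),(m3,b)]))
A=L("w2")[3][65:208,300:500];B=L("w3")[3][45:190,200:410]
A=cv2.resize(A,None,fx=3,fy=3,interpolation=2);cv2.imwrite("pics/cA.png",cv2.resize(L("w2")[3][65:208,300:500],None,fx=4,fy=4,interpolation=2))
cv2.imwrite("pics/cB.png",cv2.resize(L("w3")[3][45:195,202:402],None,fx=4,fy=4,interpolation=2))
E
```

```text
w2 11904.5 [[288, 35], [288, 178], [209, 179], [202, 36]]
w2 20810.0 [[313, 76], [496, 85], [478, 199], [308, 192]]
[[0.3045, 0.34, 0.006], [0.3871, 0.3824, 0.006], [0.4585, 0.2445, 0.006], [0.3763, 0.2013, 0.006]] [0.3816 0.2921 0.006 ] [np.float64(0.1562), np.float64(0.0928), np.float64(0.1553), np.float64(0.0928)]
w3 11815.5 [[193, 17], [201, 162], [123, 164], [110, 21]]
w3 21807.5 [[210, 56], [398, 61], [387, 181], [212, 174]]
[[0.3058, 0.3402, 0.006], [0.3874, 0.3827, 0.006], [0.4594, 0.2448, 0.006], [0.3772, 0.201, 0.006]] [0.3824 0.2922 0.006 ] [np.float64(0.1564), np.float64(0.092), np.float64(0.1556), np.float64(0.0932)]
(array([0.30311252, 0.34051832, 0.00145772]), np.float64(0.00012439682226019627))
(array([0.38693745, 0.38282623, 0.0047679 ]), np.float64(7.454105565805595e-05))
(array([0.45877762, 0.2440666 , 0.00239728]), np.float64(2.6155862074302598e-05))
(array([0.37602406, 0.20041968, 0.00326027]), np.float64(0.00027369762752282677))
```

View pics/cA.png

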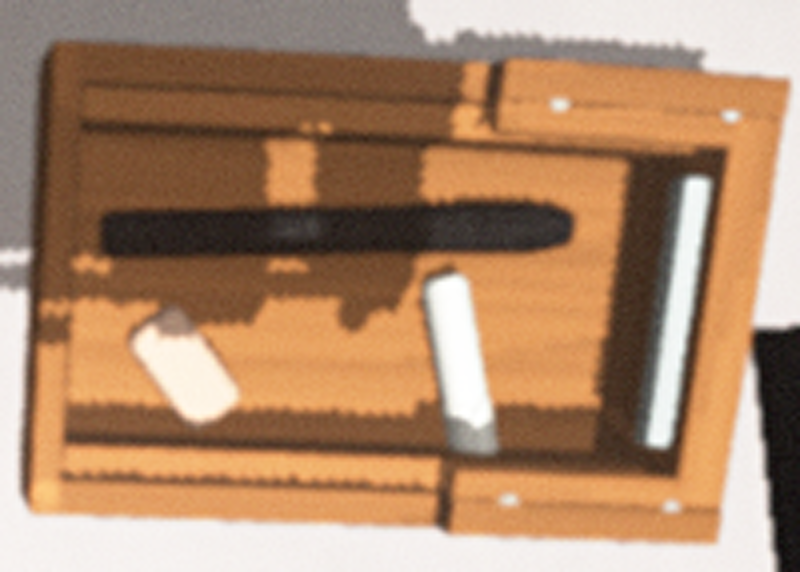

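View pics/cB.png

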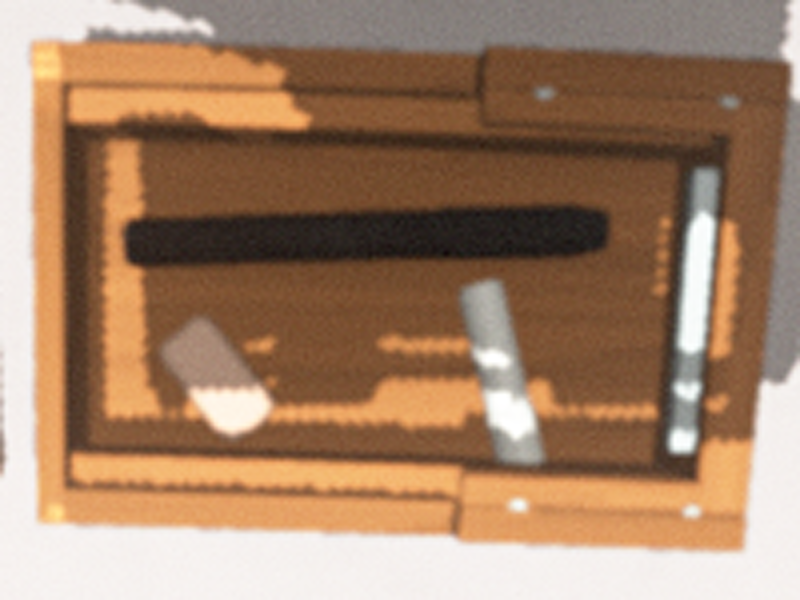

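The crops show four lip screws: cA (559,104),(731,116),(508,499),(671,507) and cB (544,93),(729,102),(518,505),(691,511). They also show the lips' inner near corners and the rib's inner edge ends. I'll triangulate these.

```bash
python3 - <<'E'
from h import *
import pickle
m2=pickle.load(open("pics/w2.pkl","rb"))[0];m3=pickle.load(open("pics/w3.pkl","rb"))[0]
fa=lambda p:((p[0]+.5)/4-.5+300,(p[1]+.5)/4-.5+65)
fb=lambda p:((p[0]+.5)/4-.5+202,(p[1]+.5)/4-.5+45)
F={"scLn":((559,104),(544,93)),"scLf":((731,116),(729,102)),"scRn":((508,499),(518,505)),"scRf":((671,507),(691,511)),
"lipL":((497,132),(484,122)),"lipR":((447,457),(462,466)),"ribL":((83,85),(68,88)),"ribR":((62,480),(68,487)),"outL":((58,42),(32,44)),"outR":((32,512),(40,520)),
"farL":((789,80),(789,63)),"farR":((717,542),(743,548))}
P={}
for k,(a,b) in F.items():
    p,e=tri([(m2,fa(a)),(m3,fb(b))]);P[k]=p;print(k,p.round(4),round(e*1e3,2))
def ang(a,b):d=P[b]-P[a];return np.degrees(np.arctan2(d[1],d[0])).round(2),np.linalg.norm(d[:2]).round(4)
for a,b in[("scLn","scLf"),("scRn","scRf"),("scRn","scLn"),("scRf","scLf"),("lipR","lipL"),("ribR","ribL"),("ribR","lipR"),("ribL","lipL"),("outR","outL"),("farR","farL"),("outR","farR"),("outL","farL")]:print(a,b,ang(a,b))
# box frame fit with nominal: z of calib offset free
nom={"lipL":(20,42,53.5),"lipR":(20,-42,53.5),"ribL":(-82,50,45),"ribR":(-82,-50,45),"outL":(-90,60,45),"outR":(-90,-60,45),"farL":(95,60,53.5),"farR":(95,-60,53.5)}
N=np.array([nom[k] for k in nom])/1e3;Q=np.array([P[k] for k in nom])
from scipy.optimize import least_squares
f=lambda x:(np.c_[np.cos(x[2])*N[:,0]-np.sin(x[2])*N[:,1]+x[0],np.sin(x[2])*N[:,0]+np.cos(x[2])*N[:,1]+x[1],N[:,2]+x[3]]-Q).ravel()
s=least_squares(f,[.53,.33,.45,0],loss="soft_l1",f_scale=.002);print(s.x,np.degrees(s.x[2]));print((f(s.x).reshape(-1,3)*1e3).round(1))
E
```

```text
scLn [0.5472 0.3959 0.0522] 0.05
scLf [0.5878 0.415  0.0526] 0.09
scRn [0.5898 0.3061 0.0512] 0.01
scRf [0.63   0.325  0.0526] 0.23
lipL [0.5377 0.3837 0.0494] 0.26
lipR [0.5737 0.3082 0.0412] 0.31
ribL [0.4415 0.3465 0.0381] 0.21
ribR [0.4841 0.2559 0.0417] 0.25
outL [0.4309 0.3514 0.0451] 0.28
outR [0.4811 0.2446 0.0417] 0.24
farL [0.5959 0.4293 0.0534] 0.09
farR [0.6469 0.323  0.0528] 0.19
scLn scLf (np.float64(25.11), np.float64(0.0448))
scRn scRf (np.float64(25.21), np.float64(0.0444))
scRn scLn (np.float64(115.41), np.float64(0.0994))
scRf scLf (np.float64(115.13), np.float64(0.0994))
lipR lipL (np.float64(115.46), np.float64(0.0836))
ribR ribL (np.float64(115.19), np.float64(0.1001))
ribR lipR (np.float64(30.32), np.float64(0.1037))
ribL lipL (np.float64(21.17), np.float64(0.1032))
outR outL (np.float64(115.19), np.float64(0.118))
farR farL (np.float64(115.62), np.float64(0.1179))
outR farR (np.float64(25.33), np.float64(0.1834))
outL farL (np.float64(25.29), np.float64(0.1825))
[ 0.53688697  0.33649807  0.44334532 -0.00310378] 25.401815885033884
[[-0.8 -0.7  0.9]
 [-0.7 -1.1  9.2]
 [-0.2  0.   3.7]
 [ 0.1  0.3  0.2]
 [-1.   0.7 -3.2]
 [ 0.2 -0.9  0.2]
 [ 1.   2.1 -3. ]
 [ 1.5  0.  -2.4]]
```

```bash
python3 - <<'E'
from h import *
import pickle
from cell import arm
def cloud(m,d):
    v,u=np.nonzero(d>0.05);c,r=rays(m,np.c_[u,v]);return u,v,c+r*d[v,u][:,None]
m=arm.camera_model("top");u,v,P=cloud(m,np.load("pics/top0.npy"))
y=np.radians(25.3);Rb=np.array([[np.cos(y),np.sin(y)],[-np.sin(y),np.cos(y)]]);O=np.array([.537,.3365])
B=np.c_[(P[:,:2]-O)@Rb.T,P[:,2]]
for x0 in(-.3,-.2,-.1,-.04,.04,.1):
  for y0 in np.arange(-.2,.2,.04):
    s=(B[:,0]>x0)&(B[:,0]<x0+(.1 if x0<-.1 else .06))&(B[:,1]>y0)&(B[:,1]<y0+.04)
    if s.any() and B[s,2].max()>.06:print(x0,round(y0,2),B[s,2].max().round(3))
for n,roi in(("w2",(195,25,300,190)),("w3",(105,10,205,170))):
    m,o,d=pickle.load(open(f"pics/{n}.pkl","rb"));u,v,P=cloud(m,d)
    s=(u>roi[0])&(u<roi[2])&(v>roi[1])&(v<roi[3]);Q=P[s]
    r=Q[Q[:,2]>.018];print(n,"cover z",np.percentile(Q[:,2],[5,50,99.5]).round(4),"ridge",r.mean(0).round(4),len(r),cv2.minAreaRect((r[:,:2]*1000).astype(np.float32)))
E
```

```text
-0.1 -0.2 0.441
-0.1 -0.16 0.207
-0.04 -0.2 0.428
-0.04 -0.16 0.207
0.04 -0.2 0.53
0.04 -0.16 0.209
0.04 -0.12 0.2
0.04 -0.08 0.062
0.04 0.0 0.062
0.04 0.04 0.063
0.1 -0.2 0.3
0.1 -0.16 0.095
0.1 -0.12 0.075
0.1 -0.08 0.079
w2 cover z [-0.0022  0.0042  0.0265] ridge [0.3817 0.2921 0.0253] 788 ((381.546142578125, 291.70574951171875), (14.231244087219238, 59.040138244628906), 27.392578125)
w3 cover z [-0.0019  0.0044  0.0265] ridge [0.3828 0.2925 0.0249] 862 ((381.74603271484375, 291.93841552734375), (14.952800750732422, 59.683387756347656), 27.042316436767578)
```

>>> send_rows(motion="0.5 -0.043 0.0077 -0.02 0 0 0.1;0.5 -0.043 0.0077 -0.03 0 0 0.1;0.5 -0.043 0.0077 -0.04 0 0 0.1;0.5 -0.0422 0.0078 -0.05 0 0 0;0.5 0 0 -0.03 0 0 0", force=60)

```text
clock: 3.05
position: [0.3797, 0.2906, 0.1237]
ee_rot: [-1.626, -2.685, 0.003]
force: [0.8, 0.1, 0.3]
width: 0.502
gripper_force: 0.0
```

>>> send_rows(motion="0.5 0 0 -0.02 0 0 0;0.5 0 0 0 0 0 0;0.5 0 0 0 0 0 0")

```text
clock: 3.42
position: [0.3847, 0.2905, 0.1058]
ee_rot: [1.634, 2.683, 0.002]
force: [-0.0, 0.7, 0.6]
width: 0.501
gripper_force: 0.0
```

>>> send_rows(motion="0.5 -0.003 0.0013 -0.018 0 0 0;0.5 0 0 -0.011 0 0 0;0.5 0 0 0 0 0 0;0.5 0 0 0 0 0 0")

```text
clock: 3.92
position: [0.3821, 0.2916, 0.0763]
ee_rot: [1.635, 2.682, 0.001]
force: [0.6, -0.5, -0.2]
width: 0.498
gripper_force: 0.0
```

>>> send_rows(motion="0.5 0 0 -0.003 0 0 0;0.5 0 0 0 0 0 0;1 0 0 0 0 0 0;1 0 0 0 0 0 0;1 0 0 0 0 0 0", force=60)

```text
clock: 4.55
position: [0.3818, 0.2915, 0.0728]
ee_rot: [1.635, 2.683, 0.0]
force: [-0.4, 0.9, -0.6]
width: 0.226
gripper_force: 0.0
```

>>> send_rows(motion="1 0 0 0 0 0 0;1 0 0 0 0 0 0;1 0 0 0 0 0 0;1 0 0 0 0 0 0")

```text
clock: 5.05
position: [0.3817, 0.2915, 0.0728]
ee_rot: [-1.634, -2.683, 0.0]
force: [-0.2, -0.9, 1.5]
width: 0.149
gripper_force: 60.0
```

>>> send_rows(motion="1 0 0 0.02 0 0 0;1 0 0 0.04 0 0 0;1 0 0 0.04 0 0 -8;1 0.01 0 0.02 0 0 -8;1 0.01 0.002 0 0 0 -8")

```text
clock: 5.68
position: [0.4026, 0.294, 0.1945]
ee_rot: [-2.162, -2.279, -0.005]
force: [-0.2, 0.8, -1.9]
width: 0.148
gripper_force: 60.0
```

>>> send_rows(motion="1 0.01 0.002 0 0 0 -8;1 0.01 0.002 0 0 0 -8;1 0.01 0.002 0 0 0 -8;1 0.01 0.002 0 0 0 -8;1 0.01 0.002 0 0 0 -8")

```text
clock: 6.3
position: [0.4518, 0.3035, 0.1925]
ee_rot: [2.811, 1.403, -0.001]
force: [0.0, 0.4, -1.3]
width: 0.145
gripper_force: 60.0
```

>>> send_rows(motion="1 0.01 0.002 0 0 0 -8;1 0.01 0.002 0 0 0 -8;1 0.002 0.001 0 0 0 -8;1 0 0 0 0 0 -4;1 0 0 0 0 0 0")

```text
clock: 6.92
position: [0.4735, 0.3085, 0.1924]
ee_rot: [3.065, 0.689, -0.001]
force: [0.3, 0.2, -1.9]
width: 0.145
gripper_force: 60.0
```

>>> send_rows(motion="1 0 0 0 0 0 0;1 0 0 0 0 0 0")

```text
clock: 7.18
position: [0.4737, 0.3084, 0.1928]
ee_rot: [-3.065, -0.689, 0.0]
force: [0.1, -0.5, -2.2]
width: 0.147
gripper_force: 60.0
```

```bash
python3 snap.py w4
```

```text
7.175 [0.47369645 0.30844357 0.19281579] [-3.06496082e+00 -6.89241635e-01  1.48021741e-04] [-1.2   0.53  0.76  1.88 -0.45  0.91 -1.35] 0.0042092283377999406
```

View pics/w4.png

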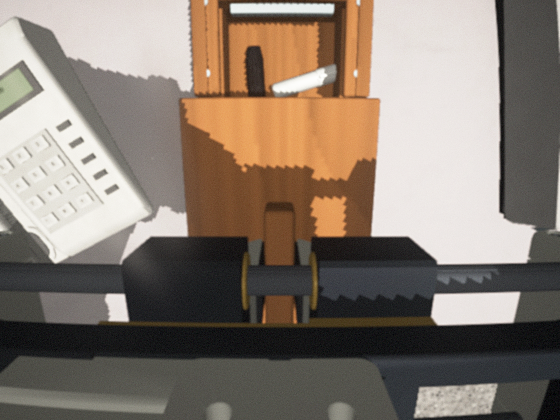

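The view shows the cover's nose edge at row 98 from column 180 to 380, over the box. The near lip screws are visible at about (208,73) and (361,72). Now I'll compare the lateral alignment.

```bash
cat > lat.py <<'E'
from h import *
import pickle
m,o,d=pickle.load(open("pics/w4.pkl","rb"));im=cv2.imread("pics/w4.png")
g=cv2.cvtColor(im,cv2.COLOR_BGR2HSV)
def blob(x,y,r=6):
    w=255-g[y-r:y+r+1,x-r:x+r+1,1].astype(float);w=np.clip(w-np.median(w)-30,0,None);yy,xx=np.mgrid[-r:r+1,-r:r+1];return x+(w*xx).sum()/w.sum(),y+(w*yy).sum()/w.sum()
s=[blob(208,73),blob(361,72)];S=plane(m,s,.0535);print(s,S.round(4).tolist())
M=mask(im);E=[];zc=o["position"][2]-.0668
for r in range(108,200,6):
    xs=np.nonzero(M[r])[0];xs=xs[(xs>150)&(xs<400)];E.append([(xs.min()-.5,r),(xs.max()+.5,r)])
E=np.array(E,float);L=plane(m,E[:,0],zc);Q=plane(m,E[:,1],zc)
fit=lambda P:cv2.fitLine(P[:,:2].astype(np.float32)*1000,cv2.DIST_HUBER,0,.01,.01).ravel()
for P in(L,Q):
    v=fit(P);print("edge yaw",np.degrees(np.arctan2(v[1],v[0])))
print("width",np.median(np.linalg.norm(L-Q,axis=1)))
y=np.radians(25.3);n=np.array([-np.sin(y),np.cos(y)]);ax=np.array([np.cos(y),np.sin(y)])
mid=(L+Q)[:,:2]/2
print("lateral: cover mid",(mid@n*1e3).round(2),"screws mid",S[:,:2].mean(0)@n*1e3,"TCP",o["position"][:2]@n*1e3,"O",np.array([.537,.3365])@n*1e3)
ns=plane(m,[(215,98),(340,98)],zc);print("nose axial",ns[:,:2]@ax*1e3,"screws",S[:,:2]@ax*1e3,"TCP",o["position"][:2]@ax*1e3,"O",np.array([.537,.3365])@ax*1e3)
E
python3 lat.py
```

```text
[(np.float64(207.76479344994416), np.float64(72.65426125790844)), (np.float64(355.73872387238725), np.float64(72.94939493949396))] [[0.5472, 0.3958, 0.0535], [0.5895, 0.3059, 0.0535]]
edge yaw 25.348663
edge yaw 25.020586
width 0.09363814761925426
lateral: cover mid [76.17 76.17 76.17 76.17 76.18 76.18 76.18 76.18 76.18 76.43 76.18 76.19
 76.19 76.19 76.44 76.19] screws mid 74.34382266586186 TCP 76.4205454375971 O 74.7326053219296
nose axial [640.94243941 640.90249811] screws [663.84280514 663.65535353] TCP 560.0764785006685 O 629.2982501976282
```

>>> send_rows(motion="1 0.0036 -0.0003 0 -1.32 2.8 0;1 0 0 -0.03 0 0 0;1 0 0 -0.0328 0 0 0;1 0 0 0 0 0 0;1 0 0 0 0 0 0")

```text
clock: 7.85
position: [0.478, 0.3083, 0.131]
ee_rot: [3.053, 0.685, -0.081]
force: [0.2, -0.3, -1.7]
width: 0.145
gripper_force: 60.0
```

```bash
cat > st.py <<'E'
from h import *
from cell import arm
o=arm.observe();y=np.radians(25.3);ax=np.array([np.cos(y),np.sin(y)]);n=np.array([-ax[1],ax[0]])
T=R.from_rotvec(o["ee_rot"]).as_matrix();t=-T[:,2];p=o["position"]
B=np.c_[np.r_[ax,0],np.r_[n,0],[0,0,1]]
C=p-t*.0728;tb=B.T@t;th=np.arctan2(tb[0],tb[2])
print("t",o["clock"],"TCPz",p[2].round(4),"box xc %.2f lat %.2f z %.2f"%(C[:2]@ax*1e3-629.3,C[:2]@n*1e3-74.6,C[2]*1e3),"pitch %.2f roll %.2f yaw %.2f"%(np.degrees(th),np.degrees(-tb[1]),np.degrees(np.arctan2(T[1,0],T[0,0]))),"F box",(B.T@o["force"]).round(1),"M",(B.T@o["ft_torque"]).round(2))
zc=C[2]*1e3;xc=C[:2]@ax*1e3-629.3
print("under z at rib -82: %.2f; top at lip 20: %.2f; nose x %.2f z %.2f"%(zc+(xc+82)*np.tan(th),zc+(xc-20)*np.tan(th)+6/np.cos(th),xc+80*np.cos(th),zc-80*np.sin(th)))
E
python3 st.py
```

```text
t 7.85 TCPz 0.131 box xc -69.31 lat -0.16 z 58.32 pitch 3.04 roll 0.00 yaw 25.29 F box [ 0.  -0.3 -1.7] M [-0.    0.04 -0.02]
under z at rib -82: 58.99; top at lip 20: 59.58; nose x 10.57 z 54.08
```

>>> send_rows(motion="1 0 0 -0.006 0 0 0;1 0 0 -0.004 0 0 0;1 0 0 -0.0022 0 0 0;1 0 0 0 0 0 0")

```text
clock: 8.35
position: [0.4773, 0.3082, 0.1177]
ee_rot: [3.053, 0.685, -0.083]
force: [0.0, -0.4, -1.7]
width: 0.149
gripper_force: 60.0
```

```bash
python3 st.py
```

```text
t 8.35 TCPz 0.1177 box xc -70.03 lat 0.05 z 45.06 pitch 3.11 roll -0.00 yaw 25.30 F box [-0.1 -0.4 -1.7] M [-0.01  0.07 -0.03]
under z at rib -82: 45.71; top at lip 20: 46.18; nose x 9.86 z 40.72
```

>>> send_rows(motion="1 0 0 0.0008 0 0 0;1 0.009 0.0043 -0.0005 0 0 0;1 0.009 0.0043 -0.0005 0 0 0;1 0 0 0 0 0 0")

```text
clock: 8.85
position: [0.4965, 0.3172, 0.1176]
ee_rot: [3.053, 0.685, -0.081]
force: [0.9, -0.4, -1.0]
width: 0.15
gripper_force: 60.0
```

```bash
python3 st.py
```

```text
t 8.85 TCPz 0.1176 box xc -48.76 lat -0.00 z 44.88 pitch 3.04 roll -0.02 yaw 25.30 F box [ 0.6 -0.7 -1. ] M [-0.05  0.07  0.01]
under z at rib -82: 46.65; top at lip 20: 47.24; nose x 31.13 z 40.64
```

Nose is under the lips with no contact. Continuing the slide.

>>> send_rows(motion="1 0.009 0.0043 -0.0005 0 0 0;1 0.009 0.0043 -0.0005 0 0 0;1 0.009 0.0043 -0.0005 0 0 0;1 0 0 0 0 0 0")

```text
clock: 9.35
position: [0.5232, 0.33, 0.116]
ee_rot: [3.053, 0.685, -0.081]
force: [-0.3, 0.3, -1.4]
width: 0.146
gripper_force: 60.0
```

```bash
python3 st.py
```

```text
t 9.35 TCPz 0.116 box xc -19.12 lat 0.10 z 43.33 pitch 3.06 roll -0.02 yaw 25.29 F box [-0.1  0.4 -1.4] M [-0.05  0.09 -0.01]
under z at rib -82: 46.68; top at lip 20: 47.24; nose x 60.77 z 39.06
```

>>> send_rows(motion="1 0.007 0.0033 -0.0004 0 0 0;1 0.0045 0.0021 -0.0002 0 0 0;1 0 0 0 0 0 0")

```text
clock: 9.72
position: [0.5339, 0.3351, 0.1153]
ee_rot: [3.053, 0.685, -0.083]
force: [-0.3, 0.0, -1.8]
width: 0.148
gripper_force: 60.0
```

```bash
python3 st.py
```

```text
t 9.725 TCPz 0.1153 box xc -7.37 lat 0.17 z 42.65 pitch 3.12 roll -0.01 yaw 25.30 F box [-0.2  0.1 -1.8] M [0.   0.07 0.04]
under z at rib -82: 46.72; top at lip 20: 47.17; nose x 72.51 z 38.30
```

>>> send_rows(motion="1 0.0018 0.0008 -0.0001 0 0 0;1 0.0018 0.0008 0 0 0 0;1 0 0 0 0 0 0")

```text
clock: 10.1
position: [0.536, 0.3361, 0.1151]
ee_rot: [3.052, 0.685, -0.088]
force: [-7.1, -2.5, 0.8]
width: 0.149
gripper_force: 60.0
```

```bash
python3 st.py
```

```text
t 10.1 TCPz 0.1151 box xc -5.25 lat 0.19 z 42.45 pitch 3.30 roll 0.03 yaw 25.29 F box [-7.5  0.8  0.8] M [0.03 1.51 0.04]
under z at rib -82: 46.87; top at lip 20: 47.00; nose x 74.62 z 37.85
```

>>> send_rows(motion="1 0.0018 0.0008 0 0 0 0;1 0.0018 0.0008 0 0 0 0;1 0 0 0 0 0 0;1 0 0 0 0 0 0")

```text
clock: 10.6
position: [0.5387, 0.3373, 0.115]
ee_rot: [3.052, 0.685, -0.091]
force: [-8.3, -4.7, 4.1]
width: 0.145
gripper_force: 60.0
```

```bash
python3 st.py
```

```text
t 10.6 TCPz 0.115 box xc -2.42 lat 0.17 z 42.35 pitch 3.41 roll 0.04 yaw 25.29 F box [-9.5 -0.7  4.1] M [ 0.07  2.16 -0.03]
under z at rib -82: 47.09; top at lip 20: 47.03; nose x 77.44 z 37.59
```

>>> send_rows(motion="1 0.0014 0.0006 0.0002 0 0 0;1 0.0014 0.0006 0.0002 0 0 0;1 0 0 0 0 0 0;1 0 0 0 0 0 0")

```text
clock: 11.1
position: [0.5401, 0.3379, 0.115]
ee_rot: [3.052, 0.684, -0.096]
force: [-14.7, -6.3, 6.2]
width: 0.149
gripper_force: 60.0
```

```bash
python3 st.py
```

```text
t 11.1 TCPz 0.115 box xc -1.16 lat 0.17 z 42.39 pitch 3.60 roll 0.07 yaw 25.28 F box [-16.    0.6   6.2] M [0.17 3.26 0.01]
under z at rib -82: 47.48; top at lip 20: 47.07; nose x 78.69 z 37.36
```

>>> send_rows(motion="1 -0.0008 -0.0004 -0.0009 0.26 -0.56 0;1 -0.0008 -0.0004 -0.0009 0.26 -0.56 0;1 0 0 0 0 0 0;1 0 0 0 0 0 0")

```text
clock: 11.6
position: [0.5387, 0.3372, 0.1133]
ee_rot: [3.057, 0.686, -0.063]
force: [-14.0, -5.5, 6.1]
width: 0.144
gripper_force: 60.0
```

```bash
python3 st.py
```

```text
t 11.6 TCPz 0.1133 box xc -1.10 lat 0.16 z 40.57 pitch 2.33 roll 0.06 yaw 25.29 F box [-15.    1.    6.1] M [ 0.09  3.13 -0.06]
under z at rib -82: 43.87; top at lip 20: 45.72; nose x 78.83 z 37.32
```

>>> send_rows(motion="1 -0.0009 -0.0004 -0.0009 0.32 -0.68 0;1 -0.0009 -0.0004 -0.0009 0.32 -0.68 0;1 -0.0009 -0.0004 -0.0008 0.32 -0.68 0;1 0 0 0 0 0 0;1 0 0 0 0 0 0")

```text
clock: 12.22
position: [0.5363, 0.3361, 0.1109]
ee_rot: [-3.065, -0.688, 0.001]
force: [-13.7, -5.1, 9.1]
width: 0.15
gripper_force: 60.0
```

```bash
python3 st.py
```

```text
t 12.225 TCPz 0.1109 box xc -0.82 lat 0.19 z 38.10 pitch 0.03 roll 0.06 yaw 25.29 F box [-14.6   1.3   9.1] M [ 0.1   3.2  -0.09]
under z at rib -82: 38.14; top at lip 20: 44.09; nose x 79.18 z 38.06
```

>>> send_rows(motion="1 -0.0018 -0.0009 0 0 0 0;1 -0.0018 -0.0009 0 0 0 0;1 -0.0009 -0.0004 0 0 0 0;1 0 0 0 0 0 0;1 0 0 0 0 0 0")

```text
clock: 12.85
position: [0.5334, 0.3347, 0.1109]
ee_rot: [-3.064, -0.688, -0.005]
force: [-7.5, -2.5, 0.9]
width: 0.148
gripper_force: 60.0
```

```bash
python3 st.py
```

```text
t 12.85 TCPz 0.1109 box xc -3.78 lat 0.10 z 38.13 pitch -0.18 roll 0.02 yaw 25.30 F box [-7.8  0.9  0.9] M [0.13 1.74 0.01]
under z at rib -82: 37.89; top at lip 20: 44.21; nose x 76.22 z 38.38
```

>>> send_rows(motion="1 -0.0009 -0.0004 0 0 0 0;0.6 0 0 0 0 0 0;0.6 0 0 0 0 0 0;0.6 0 0 0 0 0 0;0.6 0 0 0 0 0 0")

```text
clock: 13.48
position: [0.5345, 0.335, 0.1116]
ee_rot: [-3.064, -0.688, -0.012]
force: [-0.9, -0.5, -0.0]
width: 0.4
gripper_force: 0.0
```

>>> send_rows(motion="0.6 0 0 0.01 0 0 0;0.6 0 0 0.04 0 0 0;0.6 0 0 0.06 0 0 0;0.6 -0.03 -0.02 0.06 0 0 0;0.6 -0.05 -0.02 0.02 0 0 0")

```text
clock: 14.1
position: [0.4593, 0.2964, 0.2986]
ee_rot: [-3.063, -0.684, -0.02]
force: [-0.2, 0.5, 0.4]
width: 0.401
gripper_force: 0.0
```

>>> send_rows(motion="0.6 -0.05 -0.02 0 0 0 0;0.6 0 0 0 0 0 0;0.6 0 0 0 0 0 0")

```text
clock: 14.48
position: [0.4078, 0.2775, 0.2958]
ee_rot: [-3.062, -0.688, -0.013]
force: [0.7, 0.8, -0.7]
width: 0.402
gripper_force: 0.0
```

```bash
python3 snap.py w5; python3 - <<'E'
from h import *
import pickle
m,o,d=pickle.load(open("pics/w5.pkl","rb"));v,u=np.nonzero(d>.05);c,r=rays(m,np.c_[u,v]);P=c+r*d[v,u][:,None]
y=np.radians(25.3);ax=np.array([np.cos(y),np.sin(y)]);n=np.array([-ax[1],ax[0]])
x=P[:,:2]@ax*1e3-631;l=P[:,:2]@n*1e3-74.5;z=P[:,2]*1e3
for x0 in range(-96,96,8):
    s=(x>=x0)&(x<x0+8)&(abs(l)<38)&(abs(l)>15);s2=(x>=x0)&(x<x0+8)&(abs(l)>52)&(abs(l)<58)
    if s.any():print(x0,"cover",np.median(z[s]).round(1),"rim",np.median(z[s2]).round(1) if s2.any() else None)
E
```

```text
14.475 [0.40776756 0.27754797 0.29584298] [-3.06237718 -0.68804357 -0.01283825] [-1.42  0.27  0.9   1.94 -0.24  1.04 -1.55] 0.03033652406680617
-96 cover 42.8 rim 43.3
-88 cover 42.9 rim 43.7
-80 cover 42.6 rim 43.6
-72 cover 42.5 rim 43.6
-64 cover 42.5 rim 43.4
-56 cover 42.6 rim 43.5
-48 cover 42.5 rim 43.5
-40 cover 42.5 rim 43.5
-32 cover 42.6 rim 43.5
-24 cover 42.5 rim 43.3
-16 cover 42.4 rim 43.6
-8 cover 42.6 rim 43.5
0 cover 42.5 rim 43.3
8 cover 42.4 rim 43.6
16 cover 42.5 rim 52.2
24 cover 42.5 rim 52.9
32 cover 42.5 rim 52.9
40 cover 42.4 rim 52.7
48 cover 42.0 rim None
```

View pics/w5.png

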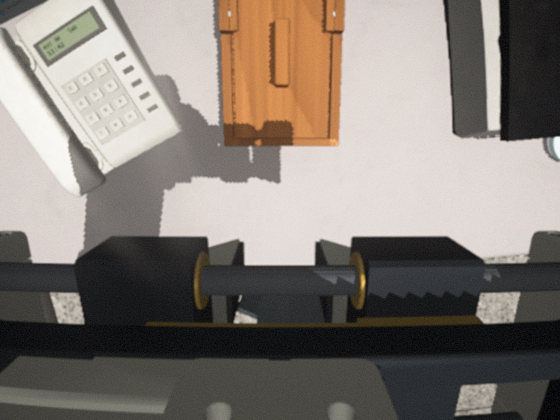

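The picture shows the cover flat in the box. Its near edge sits behind the rib at row ~140, with the rib at rows 138–146, the ridge at (282,50) and the lips over the far part at (230,12) and (335,12). Depth gives the cover's top level at 42.5 mm, 1 mm below the rims and constant along its length, so it is locked. Handing in.

```bash
python3 -c "
from cell import arm
print(arm.sign_off())"
```

```text
the job is handed in; nothing more can be done
None
```

The pen box is closed: the cover lies flat under both lips with its near edge behind the rib, the gripper has let go and moved clear, and I handed the job in at about 14.5 s of the 43 s allowed.

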